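# Find the hidden cross bar and lay the hanger on it

### The job

The framed picture lies face down, and somewhere under its thin backing board a wooden cross bar runs from long rail to long rail, where it cannot be seen. Shut the fingers and press with the bare fingertips along the board to feel where it stops giving, never pushing harder than the thin board can take (25 N). Then take the D-ring hanger from the bench and lay it flat on the board along the bar, with both screw holes over the bar, in the half of the board away from you and the ring pointing away from you, ready to be screwed on; leave the other things on the bench where they are.

Things in the scene. Friction and masses are not known exactly. Their poses are not given: they have to be found in the camera images.
- picture: Fixed picture frame lying face down: rails 45 mm wide, 32 mm high, bare wood on top, gilded outside, round an opening of 220 mm (its x) by 390 mm (its y), filled by a plain brown backing board. Origin: on the bench under the middle of the opening; x across the picture, away from the robot, y along its length, z up. A 40 mm wide rigid cross bar is hidden under the board (see the points).
- board (a point): Middle of the board's upper face, 24 mm above the bench, 8 mm below the rails' tops. Pressed by shut fingertips, the board dips about 1 mm for each 1.5 N and springs back, alike across its width, a little stiffer within 50 mm of the short rails. Over the bar it is some ten times stiffer (about 15 N per mm); beyond the bar's edges the give comes back over 30 to 50 mm, alike on both sides.
- board_end (a point): Middle of the board's +y end, at the short rail, 195 mm from board along the picture's +y. The cross bar touches the board from below and runs straight along the picture's x, from long rail to long rail; its midline lies somewhere from 90 mm on the -y side to 90 mm on the +y side of board, drawn anew each time.
- hanger: Loose steel D-ring hanger lying flat on the bench to the robot's right: a strap 80 mm long (its x), 20 mm wide (y) and 5 mm thick, with two screw holes on its midline, and at its +x end a flat wire D-ring 38 mm wide reaching to 65 mm from the strap's middle. About 70 g. Origin: middle of the strap's underside; z up.
- hole_ring_end (a point): The hanger's screw hole nearer the ring, at the strap's underside: 12 mm from the hanger's origin along its +x.
- hole_plain_end (a point): The hanger's other screw hole, 26 mm from the hanger's origin along its -x.
- ring (a point): Middle of the D-ring, 52 mm from the hanger's origin along its +x.
- staple_gun: Bystander: steel hand staple gun, 160 mm long, 75 mm high, lying on the bench to the left, near the robot. Origin under its middle.
- tack_hammer: Bystander: hammer 240 mm long lying on the bench to the left of the picture. Origin under its middle.
- brush_pot: Bystander: red plastic pot, 80 mm wide and 95 mm high, with brushes up to 190 mm high, to the right beyond the hanger. Origin: centre of its foot.
Not all that is in view belongs to the job. What is shaped like the hanger but red is not meant.

How it is judged:
On the way:
1. the bare fingertips press on the board over the cross bar (within 30 mm of its midline) with more than 3 N, the hanger still lying on the bench (contact force between the fingers and picture above 3 N and y of the grasp point in the frame of bar between -0.03 and 0.03 m and height (world z) of hanger below 0.01 m), for 0.1 s.
At the end, for the whole second after the job is handed in: The hanger lies still and flat on the board, both screw holes within 12 mm of the cross bar's midline, the ring pointing to the far long rail with its middle more than 45 mm beyond the middle of the board (y of hole_ring_end in the frame of bar between -0.012 and 0.012 m and y of hole_plain_end in the frame of bar between -0.012 and 0.012 m and x of ring in the frame of picture above 0.045 m and z of hanger in the frame of picture between 0.021 and 0.028 m and angle between hanger's own z axis and vertical below 0.1 rad and linear speed of hanger below 0.01 m/s); the robot touches nothing.
It fails at once if the board or the rails are pushed with more than 25 N by the fingers (contact force between the fingers and picture above 25 N).
It fails at once if the hanger is pushed on the picture with more than 25 N (contact force between hanger and picture above 25 N).
It fails at once if a bystander is moved by more than 20 mm (distance of any of staple_gun, tack_hammer, brush_pot from where it was at the start of the episode above 0.02 m).
It also fails if it takes over 72 s, if anything falls off the work surface, if the arm or the gripper's body presses on something with over 40 N, if the wrist force passes 120 N, or if a joint passes its speed limit or range.

### The arm

A 6-joint arm with a two-finger parallel gripper is mounted at the origin on the work surface. World frame = base frame: x ahead of the robot, y to its left, z up, the work surface at z = 0. Lengths are in m, angles in rad, forces in N, time in s.
With the tool pointing down it reaches from about 0.375 to 0.975 m from the base axis. Payload 3.8 kg.
Tool frame: the origin (TCP) lies midway between the tips of the shut fingers; the grasp point (between the pads) lies 19 mm behind it; z points along the fingers, y is the line along which they close (so a half turn about z gives the same grasp; the last joint's range is limited). The gripper opens to 85 mm and grips with 20 to 120 N. Pads are 22 mm wide; open, the fingers measure 114 mm over their backs; the gripper's body (76 mm by 85 mm) begins 54 mm behind the grasp point. The pads swing forward as they close: fully open they stand 13 mm farther back than shut.
Start: joints at [1.262, 0.264, 1.604, -0, 1.274, -0.037], TCP at [0.181, 0.65, 0.231] pointing down, gripper open.
Joint ranges: [-2.63, 2.63], [-0.94, 2.18], [0.31, 2.57], [-1.31, 4.45], [0, 2.66], [-2.55, 2.55]. Speed limits (rad/s): [2.57, 2.57, 3.14, 3.14, 3.14, 3.14].

### API

Orientations are given as a rotation vector (axis times angle).
In Python, from workcell import bot, imaging gives the robot as it stands.
- The arm moves only by the tool step_arm, never from a script. Its argument "series" is a list of rows, each an object of numbers: "grip": the closure, from -1 (fully open) to 1 (shut); "x", "y", "z": the shift along the tool's x, y, z normalised to -1 to 1, where 1 is 500 mm; "ax", "ay", "az": the turn, a rotation vector about the tool's x, y, z normalised to -1 to 1, where 1 is 30 degrees. A call has 1 to 12 rows; each row is the pose to reach, as a shift and turn from the pose commanded when the call began, along the tool's axes at that moment; what a row does not reach only later rows make up. A row lasts 1/10 s, in which the tool goes at most 50 mm and 8.59 degrees, less where a joint would pass 70% of its speed; a pose out of reach is approached as far as the arm can. A call with a number of a shift or a turn outside -1 to 1 is refused whole. A call with a gripper value outside its range is refused whole. The fingers move at their own pace and stop on an object; "force" is the grip in N (left out, the last holds). Time passes only in rows, so rows that repeat a pose let the fingers close. It gives the time, the measured TCP pose, the force, the opening and the grip force at its end, in the units of the state.
- bot.read_state(): the state, without advancing time (a new reading comes with each control period).
- imaging.read_camera(name): name is "scene" or "top"; returns a dict with "img" (400x640x3 uint8, red, green, blue), "fx", "fy", "cx", "cy" (pixels), "k1" (the pictures are not rectified: a ray, as slopes to the right and down, at radius r is drawn at 1 + k1 r^2 times it, then the intrinsics apply), "R" (3x3) and "t" (3): a world point X has camera coordinates R X + t. Camera axes: x right, y down, z forward; pixel columns grow to the right and rows downward; lengths in m; the calibration is good to about 2 mm. A picture is of the moment at which its call begins. There is no depth.
- bot.finish_job(): hands the job in; it is judged then, once.
The state is a dict: "time": time; "q": joint angles; "joint_vel": joint speeds; "joint_torque": joint torques, N m; "tool_pos": TCP position; "tcp_rot": TCP orientation; "wrist_force": force on the tool from outside, world axes, zero at the start; "torque": the same for the moment, N m; "width": opening from 0.0 (shut) to 1.0 (fully open); "grip_force": force on a finger pad.
Only numpy, scipy, OpenCV 4.12 (cv2) and the standard library are available. Lean on these libraries where they do the work, as an engineer would, in place of code of your own. Each camera call takes 0.05 s, during which the arm holds its last target. There are 200 camera calls.

## Working session

There is one attempt and no reset: what is moved stays moved. The work goes in short steps, Python scripts to look and compute and a tool call to move; the robot and the scene stay as the last step left them, time stands still between calls to the robot, and variables do not carry over. Pictures are saved under pics/ and viewed, at most 10 in all, crops included, and the job is handed in when it is done.

Besides the shell and the picture viewer there is one more tool, called as name([rows], argument=value, ...), one row to a line, values as JSON. step_arm: Moves the arm, as the interface text tells. Scaled input: -1 to 1 covers 500 mm each way for a shift and 30 degrees each way for a turn. Its arguments: {"type":"object","properties":{"series":{"type":"array","items":{"type":"object","properties":{"grip":{"type":"number"},"x":{"type":"number","minimum":-1,"maximum":1},"y":{"type":"number","minimum":-1,"maximum":1},"z":{"type":"number","minimum":-1,"maximum":1},"ax":{"type":"number","minimum":-1,"maximum":1},"ay":{"type":"number","minimum":-1,"maximum":1},"az":{"type":"number","minimum":-1,"maximum":1}}}},"force":{"type":"number"}},"required":["series"]}

```bash
mkdir -p pics && cat > h.py <<'E'
import numpy as np, cv2
from workcell import bot, imaging
def cam(n):
    return imaging.read_camera(n)
def ray(c,u,v):
    p=np.array([(u-c['cx'])/c['fx'],(v-c['cy'])/c['fy']]);q=p.copy()
    for _ in range(20): q=p/(1+c['k1']*(q@q))
    R=np.array(c['R']);t=np.array(c['t'])
    return -R.T@t, R.T@np.array([q[0],q[1],1])
def pt(c,u,v,z):
    o,d=ray(c,u,v); return o+d*(z-o[2])/d[2]
E
python3 - <<'E'
from h import *
import pickle
for n in('scene','top'):
    c=cam(n);cv2.imwrite(f'pics/{n}0.png',c['img'][:,:,::-1]);pickle.dump(c,open(n+'0.pkl','wb'))
    print(n,-np.array(c['R']).T@np.array(c['t']))
s=bot.read_state();print(s)
E
```

```text
scene [ 1.1649981  -0.25321123  1.06978633]
top [0.20723594 0.02747786 1.43163947]
{'time': 0.1, 'q': array([ 1.26211409e+00,  2.64702936e-01,  1.60522824e+00, -2.69604366e-06,
        1.27373260e+00, -3.68730371e-02]), 'joint_vel': array([-2.49146798e-05, -1.90819339e-03, -2.98035673e-03,  7.55716768e-05,
       -1.32529023e-03,  1.57831879e-03]), 'joint_torque': array([ 9.49440546e-04, -5.16713226e+01, -3.68586302e+01,  5.25809617e-05,
        6.53111390e-03,  1.21113368e-05]), 'tool_pos': array([0.18100302, 0.64958772, 0.23007458]), 'tcp_rot': array([-0.42559443, -3.11227286,  0.00320521]), 'wrist_force': array([ 0.85994266, -0.35906544, -0.10967104]), 'torque': array([-0.02805326,  0.0053617 , -0.04369681]), 'grip_force': 0.0, 'width': 0.998937293179639}
```

View pics/top0.png

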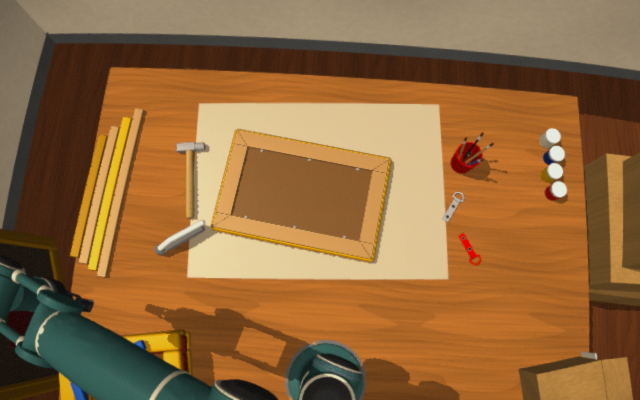

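View pics/scene0.png

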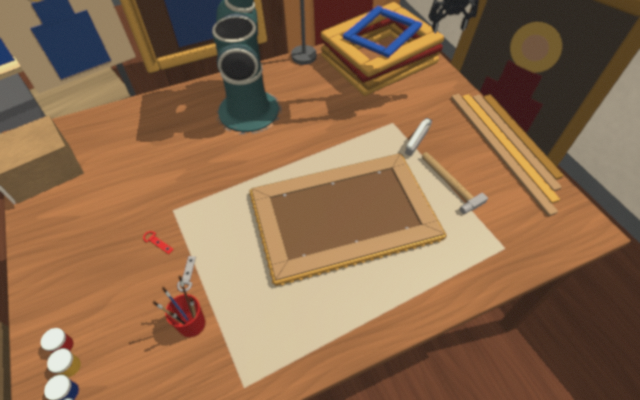

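The top view shows the frame, with its board centred near (303,195). The staple gun is at (181,237), the hammer at (190,180) and the pot at (466,157). Two things could pass for the hanger: the grey-steel one at (453,207) in the top view, (187,273) in the scene view, and the red one at (469,249), (157,243). By the description I choose the grey one, and I'll check it in a close crop.

```bash
python3 - <<'E'
from h import *
import pickle
c=pickle.load(open('top0.pkl','rb'));im=c['img'][:,:,::-1]
a=cv2.resize(im[180:240,425:485],None,fx=6,fy=6,interpolation=cv2.INTER_CUBIC)
b=cv2.resize(im[120:270,205:400],None,fx=2.2,fy=2.2,interpolation=cv2.INTER_CUBIC)
o=np.zeros((360,800,3),np.uint8);o[:,:360]=a;o[:b.shape[0],365:365+b.shape[1]]=b[:,:435]
cv2.imwrite('pics/crop1.png',o);print(b.shape)
# board corners: fit brown mask
hsv=cv2.cvtColor(np.ascontiguousarray(im),cv2.COLOR_BGR2HSV)
print(hsv[195,303],hsv[140,303],hsv[110,303],hsv[207,453])
m=(np.abs(im.astype(int)-im[195,303].astype(int)).sum(2)<45).astype(np.uint8)
n,l,st,ce=cv2.connectedComponentsWithStats(m)
k=l[195,303];mm=(l==k).astype(np.uint8);print(st[k])
cn=max(cv2.findContours(mm,0,2)[0],key=cv2.contourArea)
r=cv2.minAreaRect(cn);print(r)
P=[pt(c,*p,0.024) for p in cv2.boxPoints(r)]
print(np.round(P,4),[np.linalg.norm(P[i]-P[i-1]) for i in range(4)],np.mean(P,0))
E
```

```text
(330, 429, 3)
[ 14 170 141] [ 19  90 219] [ 20  84 222] [ 16  34 111]
[ 231  146  143   95 9009]
((301.90386962890625, 192.48077392578125), (130.6133575439453, 71.97462463378906), 11.309932708740234)
[[ 0.4608  0.3129  0.024 ]
 [ 0.6855  0.2932  0.024 ]
 [ 0.6286 -0.1061  0.024 ]
 [ 0.4094 -0.0735  0.024 ]] [np.float64(0.389786760582291), np.float64(0.2255593536155782), np.float64(0.4033430459419006), np.float64(0.2216280520364005)] [0.54605149 0.10660179 0.024     ]
```

View pics/crop1.png

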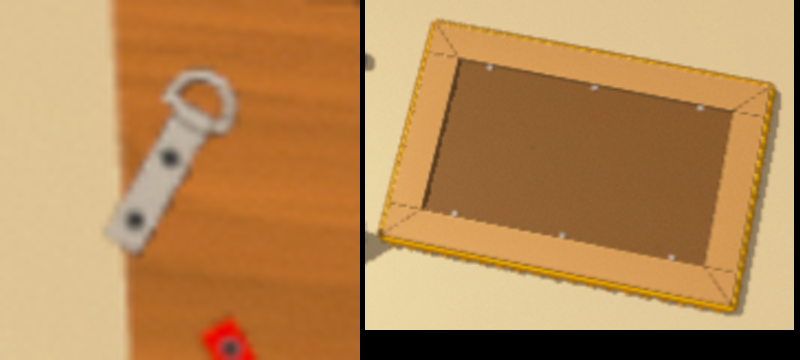

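The crop shows the grey steel D-ring hanger. Its ring-end hole is at crop (170,158), its plain hole at (134,220), and its ring (201,100) is to the upper right. The red one below has the wrong colour, so grey is confirmed. The frame's outer and inner corners can be read in the right half of the crop.

```bash
python3 - <<'E'
from h import *
import pickle
from scipy.optimize import least_squares
c=pickle.load(open('top0.pkl','rb'))
fb=lambda p:(205+(p[0]-365+.5)/2.2-.5,120+(p[1]+.5)/2.2-.5)
fa=lambda p:(425+(p[0]+.5)/6-.5,180+(p[1]+.5)/6-.5)
out=[(436,20),(774,85),(734,309),(384,236)];inn=[(460,58),(735,112),(707,266),(423,209)]
W=np.array([pt(c,*fb(p),.032)[:2] for p in out+inn])
sg=np.array([(1,1),(1,-1),(-1,-1),(-1,1)])
M=np.vstack([sg*[.155,.24],sg*[.11,.195]])
def f(p):
    a=p[2];R=np.array([[np.cos(a),-np.sin(a)],[np.sin(a),np.cos(a)]]);return (M@R.T+p[:2]-W).ravel()
s=least_squares(f,[.55,.1,0]);print(s.x,np.degrees(s.x[2]));print(np.round(s.fun.reshape(-1,2)*1e3,1))
H=np.array([pt(c,*fa(p),.005) for p in [(170,158),(134,220),(201,100)]]);print(H)
d=H[0]-H[1];u=d/np.linalg.norm(d);print('holes dist',np.linalg.norm(d),'yaw',np.degrees(np.arctan2(d[1],d[0])),'origin',H[1]+.026*u, H[0]-.012*u, 'ring',np.linalg.norm(H[2]-H[0]))
from scipy.spatial.transform import Rotation as R
print(R.from_rotvec(bot.read_state()['tcp_rot']).as_matrix().round(3))
E
```

```text
[ 0.54278612  0.10235049 -0.1342399 ] -7.6913795335970025
[[-3.8 -2.5]
 [-2.6  1.7]
 [ 3.8  0.6]
 [ 1.8  1.2]
 [ 0.1 -0.9]
 [ 1.5 -0.4]
 [-0.6  0.6]
 [-0.2 -0.2]]
[[ 0.53680009 -0.35866347  0.005     ]
 [ 0.50332273 -0.3401816   0.005     ]
 [ 0.56838376 -0.37481722  0.005     ]]
holes dist 0.03824020419655287 yaw -28.901804990935172 origin [ 0.52608441 -0.35274766  0.005     ] [ 0.5262947  -0.35286375  0.005     ] ring 0.03547494505394141
[[-0.963  0.268 -0.001]
 [ 0.268  0.963 -0.002]
 [ 0.    -0.002 -1.   ]]
```

step_arm([
  {"x": -0.966, "y": -0.684, "z": 0.2, "az": -0.262, "grip": 1},
  {"x": -0.966, "y": -0.684, "z": 0.2, "az": -0.262, "grip": 1},
  {"x": -0.966, "y": -0.684, "z": 0.2, "az": -0.262, "grip": 1},
  {"x": -0.966, "y": -0.684, "z": 0.2, "az": -0.262, "grip": 1},
  {"x": -0.966, "y": -0.684, "z": 0.2, "az": -0.262, "grip": 1},
  {"x": -0.966, "y": -0.684, "z": 0.2, "az": -0.262, "grip": 1},
  {"x": -0.966, "y": -0.684, "z": 0.2, "az": -0.262, "grip": 1},
  {"x": -0.966, "y": -0.684, "z": 0.2, "az": -0.262, "grip": 1},
  {"x": -0.966, "y": -0.684, "z": 0.2, "az": -0.262, "grip": 1},
  {"x": -0.966, "y": -0.684, "z": 0.2, "az": -0.262, "grip": 1},
  {"x": -0.966, "y": -0.684, "z": 0.2, "az": -0.262, "grip": 1},
  {"x": -0.966, "y": -0.684, "z": 0.2, "az": -0.262, "grip": 1},
])

```text
validation failed for argument at $.se...
```

step_arm([
  {"grip": 1},
  {"grip": 1},
  {"grip": 1},
])

```text
validation failed for argument at $.se...
```

```bash
python3 - <<'E'
from h import *
from scipy.spatial.transform import Rotation as R
s=bot.read_state();print(s['time'],s['tool_pos'],s['wrist_force'],s['width']);M=R.from_rotvec(s['tcp_rot']).as_matrix();print(M.round(4))
a=-.1342;X=np.array([np.cos(a),np.sin(a)]);Y=np.array([-X[1],X[0]]);d=s['tool_pos'][:2]-[.5428,.1024];print(d@X,d@Y)
E
```

```text
0.1 [0.18100302 0.64958772 0.23007458] [ 0.85994266 -0.35906544 -0.10967104] 0.998937293179639
[[-9.633e-01  2.685e-01 -6.000e-04]
 [ 2.685e-01  9.633e-01 -2.000e-03]
 [ 1.000e-04 -2.100e-03 -1.000e+00]]
-0.43175632324067653 0.4938602403051918
```

Both calls were refused as invalid, so I'll try one small row with every field given.

step_arm([
  {"x": 0.0, "y": 0.0, "z": 0.1, "ax": 0.0, "ay": 0.0, "az": 0.0, "grip": 1.0},
])

```text
time: 0.2
tool_pos: [0.183, 0.6559, 0.1894]
tcp_rot: [0.425, 3.11, 0.025]
wrist_force: [1.2, 2.1, 0.8]
width: 0.859
grip_force: 0.0
```

step_arm([
  {"x": -0.966, "y": -0.684, "z": 0.1, "ax": 0.0, "ay": 0.0, "az": -0.262, "grip": 1.0},
  {"x": -0.966, "y": -0.684, "z": 0.1, "ax": 0.0, "ay": 0.0, "az": -0.262, "grip": 1.0},
  {"x": -0.966, "y": -0.684, "z": 0.1, "ax": 0.0, "ay": 0.0, "az": -0.262, "grip": 1.0},
  {"x": -0.966, "y": -0.684, "z": 0.1, "ax": 0.0, "ay": 0.0, "az": -0.262, "grip": 1.0},
  {"x": -0.966, "y": -0.684, "z": 0.1, "ax": 0.0, "ay": 0.0, "az": -0.262, "grip": 1.0},
  {"x": -0.966, "y": -0.684, "z": 0.1, "ax": 0.0, "ay": 0.0, "az": -0.262, "grip": 1.0},
  {"x": -0.966, "y": -0.684, "z": 0.1, "ax": 0.0, "ay": 0.0, "az": -0.262, "grip": 1.0},
  {"x": -0.966, "y": -0.684, "z": 0.1, "ax": 0.0, "ay": 0.0, "az": -0.262, "grip": 1.0},
  {"x": -0.966, "y": -0.684, "z": 0.1, "ax": 0.0, "ay": 0.0, "az": -0.262, "grip": 1.0},
  {"x": -0.966, "y": -0.684, "z": 0.1, "ax": 0.0, "ay": 0.0, "az": -0.262, "grip": 1.0},
  {"x": -0.966, "y": -0.684, "z": 0.1, "ax": 0.0, "ay": 0.0, "az": -0.262, "grip": 1.0},
  {"x": -0.966, "y": -0.684, "z": 0.1, "ax": 0.0, "ay": 0.0, "az": -0.262, "grip": 1.0},
])

```text
time: 1.4
tool_pos: [0.5555, 0.1889, 0.1307]
tcp_rot: [-0.212, -3.134, 0.001]
wrist_force: [-1.0, 0.1, 0.9]
width: 0.0
grip_force: 0.0
```

step_arm([
  {"x": 0.0, "y": 0.0, "z": 0.0, "ax": 0.0, "ay": 0.0, "az": 0.0, "grip": 1.0},
  {"x": 0.0, "y": 0.0, "z": 0.0, "ax": 0.0, "ay": 0.0, "az": 0.0, "grip": 1.0},
  {"x": 0.0, "y": 0.0, "z": 0.0, "ax": 0.0, "ay": 0.0, "az": 0.0, "grip": 1.0},
])

```text
time: 1.7
tool_pos: [0.5538, 0.1916, 0.1308]
tcp_rot: [-0.211, -3.133, -0.0]
wrist_force: [0.6, 0.2, -0.0]
width: 0.0
grip_force: 0.0
```

```bash
cat >> h.py <<'E'
from scipy.spatial.transform import Rotation as Rn
def st():
    s=bot.read_state();M=Rn.from_rotvec(s['tcp_rot']).as_matrix()
    a=-.1342;X=np.array([np.cos(a),np.sin(a)]);Y=np.array([-X[1],X[0]]);d=s['tool_pos'][:2]-[.5428,.1024]
    print(s['time'],s['tool_pos'].round(4),'F',s['wrist_force'].round(2),'w',s['width'].round(3),'g',s['grip_force'],'pic',(d@X).round(4),(d@Y).round(4),'yaw',np.degrees(np.arctan2(M[1,1],M[0,1])).round(2),'z',M[:,2].round(4))
E
python3 -c "from h import *;st()"
```

```text
Traceback (most recent call last):
  File "h.py", line 16, in st
    print(s['time'],s['tool_pos'].round(4),'F',s['wrist_force'].round(2),'w',s['width'].round(3),'g',s['grip_force'],'pic',(d@X).round(4),(d@Y).round(4),'yaw',np.degrees(np.arctan2(M[1,1],M[0,1])).round(2),'z',M[:,2].round(4))
                                                                             ^^^^^^^^^^^^^^^^
AttributeError: 'float' object has no attribute 'round'
```

step_arm([
  {"x": 0.0, "y": 0.0, "z": 0.1, "ax": 0.0, "ay": 0.0, "az": 0.0, "grip": 1.0},
  {"x": 0.0, "y": 0.0, "z": 0.18, "ax": 0.0, "ay": 0.0, "az": 0.0, "grip": 1.0},
  {"x": 0.0, "y": 0.0, "z": 0.2, "ax": 0.0, "ay": 0.0, "az": 0.0, "grip": 1.0},
  {"x": 0.0, "y": 0.0, "z": 0.208, "ax": 0.0, "ay": 0.0, "az": 0.0, "grip": 1.0},
  {"x": 0.0, "y": 0.0, "z": 0.208, "ax": 0.0, "ay": 0.0, "az": 0.0, "grip": 1.0},
  {"x": 0.0, "y": 0.0, "z": 0.208, "ax": 0.0, "ay": 0.0, "az": 0.0, "grip": 1.0},
])

```text
time: 2.3
tool_pos: [0.5565, 0.1921, 0.0296]
tcp_rot: [0.21, 3.131, 0.002]
wrist_force: [0.6, 1.0, -0.4]
width: -0.003
grip_force: 0.0
```

```bash
sed -i "s/s\['width'\].round(3)/round(s['width'],3)/" h.py && python3 -c "from h import *;st()"
```

```text
2.3 [0.5565 0.1921 0.0296] F [ 0.65  1.   -0.39] w -0.003 g 0.0 pic 0.0015 0.0907 yaw 82.33 z [ 0.0038  0.0012 -1.    ]
```

step_arm([
  {"x": 0.0, "y": 0.0, "z": 0.002, "ax": 0.0, "ay": 0.0, "az": 0.0, "grip": 1.0},
  {"x": 0.0, "y": 0.0, "z": 0.004, "ax": 0.0, "ay": 0.0, "az": 0.0, "grip": 1.0},
  {"x": 0.0, "y": 0.0, "z": 0.006, "ax": 0.0, "ay": 0.0, "az": 0.0, "grip": 1.0},
  {"x": 0.0, "y": 0.0, "z": 0.006, "ax": 0.0, "ay": 0.0, "az": 0.0, "grip": 1.0},
  {"x": 0.0, "y": 0.0, "z": 0.006, "ax": 0.0, "ay": 0.0, "az": 0.0, "grip": 1.0},
])

```text
time: 2.8
tool_pos: [0.5546, 0.191, 0.0243]
tcp_rot: [-0.212, -3.134, 0.0]
wrist_force: [0.4, -0.1, 0.0]
width: 0.003
grip_force: 0.0
```

```bash
python3 -c "from h import *;st()"
```

```text
2.8 [0.5546 0.191  0.0243] F [ 0.42 -0.13  0.05] w 0.003 g 0.0 pic -0.0001 0.0894 yaw 82.28 z [-1.e-04 -0.e+00 -1.e+00]
```

step_arm([
  {"x": 0.0, "y": 0.0, "z": 0.001, "ax": 0.0, "ay": 0.0, "az": 0.0, "grip": 1.0},
  {"x": 0.0, "y": 0.0, "z": 0.002, "ax": 0.0, "ay": 0.0, "az": 0.0, "grip": 1.0},
  {"x": 0.0, "y": 0.0, "z": 0.002, "ax": 0.0, "ay": 0.0, "az": 0.0, "grip": 1.0},
  {"x": 0.0, "y": 0.0, "z": 0.002, "ax": 0.0, "ay": 0.0, "az": 0.0, "grip": 1.0},
])

```text
time: 3.2
tool_pos: [0.5547, 0.191, 0.0233]
tcp_rot: [0.211, 3.134, -0.0]
wrist_force: [-0.6, -0.8, 1.9]
width: -0.001
grip_force: 0.5
```

step_arm([
  {"x": 0.0, "y": 0.0, "z": 0.001, "ax": 0.0, "ay": 0.0, "az": 0.0, "grip": 1.0},
  {"x": 0.0, "y": 0.0, "z": 0.001, "ax": 0.0, "ay": 0.0, "az": 0.0, "grip": 1.0},
  {"x": 0.0, "y": 0.0, "z": 0.001, "ax": 0.0, "ay": 0.0, "az": 0.0, "grip": 1.0},
])

```text
time: 3.5
tool_pos: [0.5547, 0.191, 0.0228]
tcp_rot: [0.211, 3.134, -0.0]
wrist_force: [-0.0, -0.2, 1.6]
width: 0.0
grip_force: 0.8
```

step_arm([
  {"x": 0.0, "y": 0.0, "z": -0.011, "ax": 0.0, "ay": 0.0, "az": 0.0, "grip": 1.0},
  {"x": 0.0, "y": -0.08, "z": -0.011, "ax": 0.0, "ay": 0.0, "az": 0.0, "grip": 1.0},
  {"x": 0.0, "y": -0.08, "z": -0.006, "ax": 0.0, "ay": 0.0, "az": 0.0, "grip": 1.0},
  {"x": 0.0, "y": -0.08, "z": -0.003, "ax": 0.0, "ay": 0.0, "az": 0.0, "grip": 1.0},
  {"x": 0.0, "y": -0.08, "z": -0.001, "ax": 0.0, "ay": 0.0, "az": 0.0, "grip": 1.0},
  {"x": 0.0, "y": -0.08, "z": -0.001, "ax": 0.0, "ay": 0.0, "az": 0.0, "grip": 1.0},
  {"x": 0.0, "y": -0.08, "z": -0.001, "ax": 0.0, "ay": 0.0, "az": 0.0, "grip": 1.0},
  {"x": 0.0, "y": -0.08, "z": -0.001, "ax": 0.0, "ay": 0.0, "az": 0.0, "grip": 1.0},
])

```text
time: 4.3
tool_pos: [0.5495, 0.152, 0.0234]
tcp_rot: [0.21, 3.134, 0.0]
wrist_force: [0.3, -1.2, 1.4]
width: 0.006
grip_force: 0.5
```

step_arm([
  {"x": 0.0, "y": 0.0, "z": -0.01, "ax": 0.0, "ay": 0.0, "az": 0.0, "grip": 1.0},
  {"x": 0.0, "y": -0.08, "z": -0.01, "ax": 0.0, "ay": 0.0, "az": 0.0, "grip": 1.0},
  {"x": 0.0, "y": -0.08, "z": -0.005, "ax": 0.0, "ay": 0.0, "az": 0.0, "grip": 1.0},
  {"x": 0.0, "y": -0.08, "z": -0.002, "ax": 0.0, "ay": 0.0, "az": 0.0, "grip": 1.0},
  {"x": 0.0, "y": -0.08, "z": 0.0, "ax": 0.0, "ay": 0.0, "az": 0.0, "grip": 1.0},
  {"x": 0.0, "y": -0.08, "z": 0.0, "ax": 0.0, "ay": 0.0, "az": 0.0, "grip": 1.0},
  {"x": 0.0, "y": -0.08, "z": 0.0, "ax": 0.0, "ay": 0.0, "az": 0.0, "grip": 1.0},
  {"x": 0.0, "y": -0.08, "z": 0.0, "ax": 0.0, "ay": 0.0, "az": 0.0, "grip": 1.0},
])

```text
time: 5.1
tool_pos: [0.5441, 0.1122, 0.0235]
tcp_rot: [0.21, 3.134, -0.0]
wrist_force: [-1.8, -1.2, 3.8]
width: -0.0
grip_force: 2.0
```

step_arm([
  {"x": 0.0, "y": 0.0, "z": -0.01, "ax": 0.0, "ay": 0.0, "az": 0.0, "grip": 1.0},
  {"x": 0.0, "y": -0.08, "z": -0.01, "ax": 0.0, "ay": 0.0, "az": 0.0, "grip": 1.0},
  {"x": 0.0, "y": -0.08, "z": -0.005, "ax": 0.0, "ay": 0.0, "az": 0.0, "grip": 1.0},
  {"x": 0.0, "y": -0.08, "z": -0.002, "ax": 0.0, "ay": 0.0, "az": 0.0, "grip": 1.0},
  {"x": 0.0, "y": -0.08, "z": 0.0, "ax": 0.0, "ay": 0.0, "az": 0.0, "grip": 1.0},
  {"x": 0.0, "y": -0.08, "z": 0.0, "ax": 0.0, "ay": 0.0, "az": 0.0, "grip": 1.0},
  {"x": 0.0, "y": -0.08, "z": 0.0, "ax": 0.0, "ay": 0.0, "az": 0.0, "grip": 1.0},
  {"x": 0.0, "y": -0.08, "z": 0.0, "ax": 0.0, "ay": 0.0, "az": 0.0, "grip": 1.0},
])

```text
time: 5.9
tool_pos: [0.5387, 0.0726, 0.0234]
tcp_rot: [0.21, 3.134, 0.0]
wrist_force: [-1.0, -1.3, 2.8]
width: -0.003
grip_force: 1.7
```

step_arm([
  {"x": 0.0, "y": 0.0, "z": -0.01, "ax": 0.0, "ay": 0.0, "az": 0.0, "grip": 1.0},
  {"x": 0.0, "y": -0.08, "z": -0.01, "ax": 0.0, "ay": 0.0, "az": 0.0, "grip": 1.0},
  {"x": 0.0, "y": -0.08, "z": -0.005, "ax": 0.0, "ay": 0.0, "az": 0.0, "grip": 1.0},
  {"x": 0.0, "y": -0.08, "z": -0.002, "ax": 0.0, "ay": 0.0, "az": 0.0, "grip": 1.0},
  {"x": 0.0, "y": -0.08, "z": 0.0, "ax": 0.0, "ay": 0.0, "az": 0.0, "grip": 1.0},
  {"x": 0.0, "y": -0.08, "z": 0.0, "ax": 0.0, "ay": 0.0, "az": 0.0, "grip": 1.0},
  {"x": 0.0, "y": -0.08, "z": 0.0, "ax": 0.0, "ay": 0.0, "az": 0.0, "grip": 1.0},
  {"x": 0.0, "y": -0.08, "z": 0.0, "ax": 0.0, "ay": 0.0, "az": 0.0, "grip": 1.0},
])

```text
time: 6.7
tool_pos: [0.5333, 0.0331, 0.0233]
tcp_rot: [0.21, 3.134, 0.0]
wrist_force: [-0.4, -0.6, 0.5]
width: 0.003
grip_force: 0.4
```

step_arm([
  {"x": 0.0, "y": 0.0, "z": -0.01, "ax": 0.0, "ay": 0.0, "az": 0.0, "grip": 1.0},
  {"x": 0.0, "y": 0.1, "z": -0.01, "ax": 0.0, "ay": 0.0, "az": 0.0, "grip": 1.0},
  {"x": 0.0, "y": 0.12, "z": -0.008, "ax": 0.0, "ay": 0.0, "az": 0.0, "grip": 1.0},
  {"x": 0.0, "y": 0.12, "z": -0.003, "ax": 0.0, "ay": 0.0, "az": 0.0, "grip": 1.0},
  {"x": 0.0, "y": 0.12, "z": 0.0, "ax": 0.0, "ay": 0.0, "az": 0.0, "grip": 1.0},
  {"x": 0.0, "y": 0.12, "z": 0.0, "ax": 0.0, "ay": 0.0, "az": 0.0, "grip": 1.0},
  {"x": 0.0, "y": 0.12, "z": 0.0, "ax": 0.0, "ay": 0.0, "az": 0.0, "grip": 1.0},
  {"x": 0.0, "y": 0.12, "z": 0.0, "ax": 0.0, "ay": 0.0, "az": 0.0, "grip": 1.0},
])

```text
time: 7.5
tool_pos: [0.5413, 0.0915, 0.0236]
tcp_rot: [0.213, 3.134, 0.0]
wrist_force: [-1.3, 2.4, 4.2]
width: 0.001
grip_force: 2.0
```

step_arm([
  {"x": 0.0, "y": 0.0, "z": 0.001, "ax": 0.0, "ay": 0.0, "az": 0.0, "grip": 1.0},
  {"x": 0.0, "y": 0.0, "z": 0.001, "ax": 0.0, "ay": 0.0, "az": 0.0, "grip": 1.0},
  {"x": 0.0, "y": 0.0, "z": 0.001, "ax": 0.0, "ay": 0.0, "az": 0.0, "grip": 1.0},
])

```text
time: 7.8
tool_pos: [0.5414, 0.0915, 0.0234]
tcp_rot: [0.212, 3.134, -0.0]
wrist_force: [-2.4, 1.4, 6.4]
width: -0.002
grip_force: 3.5
```

step_arm([
  {"x": 0.0, "y": 0.0, "z": -0.01, "ax": 0.0, "ay": 0.0, "az": 0.0, "grip": 1.0},
  {"x": 0.0, "y": 0.06, "z": -0.01, "ax": 0.0, "ay": 0.0, "az": 0.0, "grip": 1.0},
  {"x": 0.0, "y": 0.06, "z": -0.004, "ax": 0.0, "ay": 0.0, "az": 0.0, "grip": 1.0},
  {"x": 0.0, "y": 0.06, "z": 0.0, "ax": 0.0, "ay": 0.0, "az": 0.0, "grip": 1.0},
  {"x": 0.0, "y": 0.06, "z": 0.002, "ax": 0.0, "ay": 0.0, "az": 0.0, "grip": 1.0},
  {"x": 0.0, "y": 0.06, "z": 0.004, "ax": 0.0, "ay": 0.0, "az": 0.0, "grip": 1.0},
  {"x": 0.0, "y": 0.06, "z": 0.004, "ax": 0.0, "ay": 0.0, "az": 0.0, "grip": 1.0},
  {"x": 0.0, "y": 0.06, "z": 0.004, "ax": 0.0, "ay": 0.0, "az": 0.0, "grip": 1.0},
  {"x": 0.0, "y": 0.06, "z": 0.004, "ax": 0.0, "ay": 0.0, "az": 0.0, "grip": 1.0},
])

```text
time: 8.7
tool_pos: [0.5456, 0.122, 0.0228]
tcp_rot: [0.213, 3.134, 0.002]
wrist_force: [-4.8, 3.0, 15.2]
width: 0.003
grip_force: 7.5
```

step_arm([
  {"x": 0.0, "y": 0.0, "z": -0.014, "ax": 0.0, "ay": 0.0, "az": 0.0, "grip": 1.0},
  {"x": 0.0, "y": 0.03, "z": -0.014, "ax": 0.0, "ay": 0.0, "az": 0.0, "grip": 1.0},
  {"x": 0.0, "y": 0.03, "z": -0.008, "ax": 0.0, "ay": 0.0, "az": 0.0, "grip": 1.0},
  {"x": 0.0, "y": 0.03, "z": -0.004, "ax": 0.0, "ay": 0.0, "az": 0.0, "grip": 1.0},
  {"x": 0.0, "y": 0.03, "z": -0.002, "ax": 0.0, "ay": 0.0, "az": 0.0, "grip": 1.0},
  {"x": 0.0, "y": 0.03, "z": 0.0, "ax": 0.0, "ay": 0.0, "az": 0.0, "grip": 1.0},
  {"x": 0.0, "y": 0.03, "z": 0.0, "ax": 0.0, "ay": 0.0, "az": 0.0, "grip": 1.0},
  {"x": 0.0, "y": 0.03, "z": 0.0, "ax": 0.0, "ay": 0.0, "az": 0.0, "grip": 1.0},
  {"x": 0.0, "y": 0.03, "z": 0.0, "ax": 0.0, "ay": 0.0, "az": 0.0, "grip": 1.0},
])

```text
time: 9.6
tool_pos: [0.5475, 0.1371, 0.022]
tcp_rot: [-0.211, -3.134, -0.001]
wrist_force: [-3.2, 0.5, 12.8]
width: 0.002
grip_force: 6.3
```

step_arm([
  {"x": 0.0, "y": 0.0, "z": -0.014, "ax": 0.0, "ay": 0.0, "az": 0.0, "grip": 1.0},
  {"x": 0.0, "y": -0.09, "z": -0.014, "ax": 0.0, "ay": 0.0, "az": 0.0, "grip": 1.0},
  {"x": 0.0, "y": -0.15, "z": -0.014, "ax": 0.0, "ay": 0.0, "az": 0.0, "grip": 1.0},
  {"x": 0.0, "y": -0.15, "z": -0.008, "ax": 0.0, "ay": 0.0, "az": 0.0, "grip": 1.0},
  {"x": 0.0, "y": -0.15, "z": -0.004, "ax": 0.0, "ay": 0.0, "az": 0.0, "grip": 1.0},
  {"x": 0.0, "y": -0.15, "z": -0.002, "ax": 0.0, "ay": 0.0, "az": 0.0, "grip": 1.0},
  {"x": 0.0, "y": -0.15, "z": 0.0, "ax": 0.0, "ay": 0.0, "az": 0.0, "grip": 1.0},
  {"x": 0.0, "y": -0.15, "z": 0.0, "ax": 0.0, "ay": 0.0, "az": 0.0, "grip": 1.0},
  {"x": 0.0, "y": -0.15, "z": 0.0, "ax": 0.0, "ay": 0.0, "az": 0.0, "grip": 1.0},
  {"x": 0.0, "y": -0.15, "z": 0.0, "ax": 0.0, "ay": 0.0, "az": 0.0, "grip": 1.0},
])

```text
time: 10.6
tool_pos: [0.5364, 0.0609, 0.0219]
tcp_rot: [-0.207, -3.132, 0.006]
wrist_force: [-7.0, -9.4, 15.5]
width: -0.001
grip_force: 8.1
```

step_arm([
  {"x": 0.0, "y": 0.0, "z": -0.014, "ax": 0.0, "ay": 0.0, "az": 0.0, "grip": 1.0},
  {"x": 0.0, "y": -0.03, "z": -0.014, "ax": 0.0, "ay": 0.0, "az": 0.0, "grip": 1.0},
  {"x": 0.0, "y": -0.03, "z": -0.008, "ax": 0.0, "ay": 0.0, "az": 0.0, "grip": 1.0},
  {"x": 0.0, "y": -0.03, "z": -0.004, "ax": 0.0, "ay": 0.0, "az": 0.0, "grip": 1.0},
  {"x": 0.0, "y": -0.03, "z": -0.002, "ax": 0.0, "ay": 0.0, "az": 0.0, "grip": 1.0},
  {"x": 0.0, "y": -0.03, "z": 0.0, "ax": 0.0, "ay": 0.0, "az": 0.0, "grip": 1.0},
  {"x": 0.0, "y": -0.03, "z": 0.0, "ax": 0.0, "ay": 0.0, "az": 0.0, "grip": 1.0},
  {"x": 0.0, "y": -0.03, "z": 0.0, "ax": 0.0, "ay": 0.0, "az": 0.0, "grip": 1.0},
  {"x": 0.0, "y": -0.03, "z": 0.0, "ax": 0.0, "ay": 0.0, "az": 0.0, "grip": 1.0},
])

```text
time: 11.5
tool_pos: [0.5351, 0.0471, 0.0213]
tcp_rot: [-0.211, -3.134, 0.001]
wrist_force: [-2.8, -2.8, 9.5]
width: 0.0
grip_force: 4.8
```

step_arm([
  {"x": 0.0, "y": 0.0, "z": -0.014, "ax": 0.0, "ay": 0.0, "az": 0.0, "grip": 1.0},
  {"x": 0.0, "y": 0.02, "z": -0.014, "ax": 0.0, "ay": 0.0, "az": 0.0, "grip": 1.0},
  {"x": 0.0, "y": 0.02, "z": -0.014, "ax": 0.0, "ay": 0.0, "az": 0.0, "grip": 1.0},
  {"x": 0.0, "y": 0.02, "z": -0.01, "ax": 0.0, "ay": 0.0, "az": 0.0, "grip": 1.0},
  {"x": 0.0, "y": 0.02, "z": -0.006, "ax": 0.0, "ay": 0.0, "az": 0.0, "grip": 1.0},
  {"x": 0.0, "y": 0.02, "z": -0.003, "ax": 0.0, "ay": 0.0, "az": 0.0, "grip": 1.0},
  {"x": 0.0, "y": 0.02, "z": 0.0, "ax": 0.0, "ay": 0.0, "az": 0.0, "grip": 1.0},
  {"x": 0.0, "y": 0.02, "z": 0.0, "ax": 0.0, "ay": 0.0, "az": 0.0, "grip": 1.0},
  {"x": 0.0, "y": 0.02, "z": 0.0, "ax": 0.0, "ay": 0.0, "az": 0.0, "grip": 1.0},
  {"x": 0.0, "y": 0.02, "z": 0.0, "ax": 0.0, "ay": 0.0, "az": 0.0, "grip": 1.0},
])

```text
time: 12.5
tool_pos: [0.5363, 0.0577, 0.022]
tcp_rot: [-0.212, -3.133, -0.001]
wrist_force: [-5.6, 2.4, 12.6]
width: -0.002
grip_force: 6.2
```

step_arm([
  {"x": 0.0, "y": 0.0, "z": -0.014, "ax": 0.0, "ay": 0.0, "az": 0.0, "grip": 1.0},
  {"x": 0.0, "y": 0.03, "z": -0.014, "ax": 0.0, "ay": 0.0, "az": 0.0, "grip": 1.0},
  {"x": 0.0, "y": 0.03, "z": -0.014, "ax": 0.0, "ay": 0.0, "az": 0.0, "grip": 1.0},
  {"x": 0.0, "y": 0.03, "z": -0.01, "ax": 0.0, "ay": 0.0, "az": 0.0, "grip": 1.0},
  {"x": 0.0, "y": 0.03, "z": -0.006, "ax": 0.0, "ay": 0.0, "az": 0.0, "grip": 1.0},
  {"x": 0.0, "y": 0.03, "z": -0.003, "ax": 0.0, "ay": 0.0, "az": 0.0, "grip": 1.0},
  {"x": 0.0, "y": 0.03, "z": 0.0, "ax": 0.0, "ay": 0.0, "az": 0.0, "grip": 1.0},
  {"x": 0.0, "y": 0.03, "z": 0.0, "ax": 0.0, "ay": 0.0, "az": 0.0, "grip": 1.0},
  {"x": 0.0, "y": 0.03, "z": 0.0, "ax": 0.0, "ay": 0.0, "az": 0.0, "grip": 1.0},
  {"x": 0.0, "y": 0.03, "z": 0.0, "ax": 0.0, "ay": 0.0, "az": 0.0, "grip": 1.0},
])

```text
time: 13.5
tool_pos: [0.5383, 0.0724, 0.0224]
tcp_rot: [-0.212, -3.133, -0.001]
wrist_force: [-6.5, 0.7, 15.9]
width: -0.001
grip_force: 8.0
```

step_arm([
  {"x": 0.0, "y": 0.0, "z": -0.014, "ax": 0.0, "ay": 0.0, "az": 0.0, "grip": 1.0},
  {"x": 0.0, "y": 0.1, "z": -0.014, "ax": 0.0, "ay": 0.0, "az": 0.0, "grip": 1.0},
  {"x": 0.0, "y": 0.12, "z": -0.014, "ax": 0.0, "ay": 0.0, "az": 0.0, "grip": 1.0},
  {"x": 0.0, "y": 0.12, "z": -0.014, "ax": 0.0, "ay": 0.0, "az": 0.0, "grip": 1.0},
  {"x": 0.0, "y": 0.12, "z": -0.01, "ax": 0.0, "ay": 0.0, "az": 0.0, "grip": 1.0},
  {"x": 0.0, "y": 0.12, "z": -0.006, "ax": 0.0, "ay": 0.0, "az": 0.0, "grip": 1.0},
  {"x": 0.0, "y": 0.12, "z": -0.003, "ax": 0.0, "ay": 0.0, "az": 0.0, "grip": 1.0},
  {"x": 0.0, "y": 0.12, "z": 0.0, "ax": 0.0, "ay": 0.0, "az": 0.0, "grip": 1.0},
  {"x": 0.0, "y": 0.12, "z": 0.0, "ax": 0.0, "ay": 0.0, "az": 0.0, "grip": 1.0},
  {"x": 0.0, "y": 0.12, "z": 0.0, "ax": 0.0, "ay": 0.0, "az": 0.0, "grip": 1.0},
  {"x": 0.0, "y": 0.12, "z": 0.0, "ax": 0.0, "ay": 0.0, "az": 0.0, "grip": 1.0},
])

```text
time: 14.6
tool_pos: [0.5461, 0.1308, 0.0224]
tcp_rot: [-0.213, -3.133, 0.0]
wrist_force: [-5.2, -0.2, 14.8]
width: 0.002
grip_force: 7.4
```

step_arm([
  {"x": 0.0, "y": 0.0, "z": -0.014, "ax": 0.0, "ay": 0.0, "az": 0.0, "grip": 1.0},
  {"x": 0.0, "y": 0.046, "z": -0.014, "ax": 0.0, "ay": 0.0, "az": 0.0, "grip": 1.0},
  {"x": 0.0, "y": 0.046, "z": -0.014, "ax": 0.0, "ay": 0.0, "az": 0.0, "grip": 1.0},
  {"x": 0.0, "y": 0.046, "z": -0.01, "ax": 0.0, "ay": 0.0, "az": 0.0, "grip": 1.0},
  {"x": 0.0, "y": 0.046, "z": -0.006, "ax": 0.0, "ay": 0.0, "az": 0.0, "grip": 1.0},
  {"x": 0.0, "y": 0.046, "z": -0.003, "ax": 0.0, "ay": 0.0, "az": 0.0, "grip": 1.0},
  {"x": 0.0, "y": 0.046, "z": 0.0, "ax": 0.0, "ay": 0.0, "az": 0.0, "grip": 1.0},
  {"x": 0.0, "y": 0.046, "z": 0.0, "ax": 0.0, "ay": 0.0, "az": 0.0, "grip": 1.0},
  {"x": 0.0, "y": 0.046, "z": 0.0, "ax": 0.0, "ay": 0.0, "az": 0.0, "grip": 1.0},
  {"x": 0.0, "y": 0.046, "z": 0.0, "ax": 0.0, "ay": 0.0, "az": 0.0, "grip": 1.0},
])

```text
time: 15.6
tool_pos: [0.5493, 0.1536, 0.0216]
tcp_rot: [-0.212, -3.133, 0.001]
wrist_force: [-4.1, -1.2, 9.6]
width: -0.001
grip_force: 4.7
```

Pressing shows stiff board centred between matching flank forces: 12.7 N at y = +35 and −45 mm, 9.6 N at +52 and −56 mm. That puts the bar midline at about y = −3.5 mm. Next, the hanger.

step_arm([
  {"x": 0.0, "y": 0.0, "z": -0.1, "ax": 0.0, "ay": 0.0, "az": 0.0, "grip": 1.0},
  {"x": -0.09, "y": -0.94, "z": -0.16, "ax": 0.0, "ay": 0.0, "az": 0.707, "grip": 0.1},
  {"x": -0.09, "y": -0.94, "z": -0.16, "ax": 0.0, "ay": 0.0, "az": 0.707, "grip": 0.1},
  {"x": -0.09, "y": -0.94, "z": -0.16, "ax": 0.0, "ay": 0.0, "az": 0.707, "grip": 0.1},
  {"x": -0.09, "y": -0.94, "z": -0.16, "ax": 0.0, "ay": 0.0, "az": 0.707, "grip": 0.1},
  {"x": -0.09, "y": -0.94, "z": -0.16, "ax": 0.0, "ay": 0.0, "az": 0.707, "grip": 0.1},
  {"x": -0.09, "y": -0.94, "z": -0.16, "ax": 0.0, "ay": 0.0, "az": 0.707, "grip": 0.1},
  {"x": -0.09, "y": -0.94, "z": -0.16, "ax": 0.0, "ay": 0.0, "az": 0.707, "grip": 0.1},
  {"x": -0.09, "y": -0.94, "z": -0.16, "ax": 0.0, "ay": 0.0, "az": 0.707, "grip": 0.1},
  {"x": -0.09, "y": -0.94, "z": -0.16, "ax": 0.0, "ay": 0.0, "az": 0.707, "grip": 0.1},
  {"x": -0.09, "y": -0.94, "z": -0.16, "ax": 0.0, "ay": 0.0, "az": 0.707, "grip": 0.1},
  {"x": -0.09, "y": -0.94, "z": -0.16, "ax": 0.0, "ay": 0.0, "az": 0.707, "grip": 0.1},
])

```text
time: 16.8
tool_pos: [0.5305, -0.3215, 0.1007]
tcp_rot: [0.791, 3.039, -0.002]
wrist_force: [0.5, 0.5, 0.5]
width: 0.453
grip_force: 0.0
```

step_arm([
  {"x": 0.0, "y": 0.0, "z": 0.0, "ax": 0.0, "ay": 0.0, "az": 0.0, "grip": 0.1},
  {"x": 0.0, "y": 0.0, "z": 0.0, "ax": 0.0, "ay": 0.0, "az": 0.0, "grip": 0.1},
])

```text
time: 17.0
tool_pos: [0.5306, -0.3162, 0.1]
tcp_rot: [-0.784, -3.041, -0.001]
wrist_force: [-0.6, -0.2, 0.7]
width: 0.448
grip_force: 0.0
```

```bash
cat >> h.py <<'E'
def go(tx,ty,tz):
    s=bot.read_state();M=Rn.from_rotvec(s['tcp_rot']).as_matrix()
    print('row units',(M.T@(np.array([tx,ty,tz])-s['tool_pos'])/.5).round(4))
E
python3 -c "
from h import *;st();go(.5295,-.355,.03)
c=cam('scene');i=c['img'][180:330,80:280,::-1];cv2.imwrite('pics/s1.png',cv2.resize(i,None,fx=4,fy=4,interpolation=cv2.INTER_CUBIC))"
```

```text
17.0 [ 0.5306 -0.3162  0.1   ] F [-0.58 -0.16  0.7 ] w 0.448 g 0.0 pic 0.0439 -0.4164 yaw 61.1 z [-0.0013  0.0012 -1.    ]
row units [-0.0359 -0.0691  0.14  ]
```

View pics/s1.png

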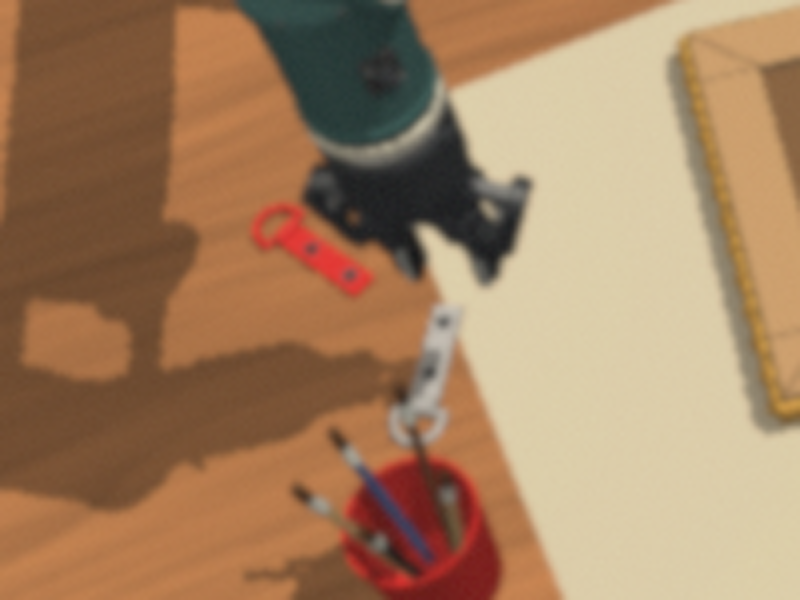

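This crop shows the steel hanger lying clear, with its holes at crop (443,322) and (430,372) and its ring towards the pot. The gripper is above and short of it. I'll check the hole positions with this camera.

```bash
python3 -c "
from h import *;import pickle
c=pickle.load(open('scene0.pkl','rb'))
f=lambda u,v:pt(c,80+(u+.5)/4-.5,180+(v+.5)/4-.5,.005)
a=f(443,322);b=f(430,372);print(a,b,np.linalg.norm(a-b),np.degrees(np.arctan2(*(b-a)[1::-1])), a+(b-a)/np.linalg.norm(b-a)*.026)
print('pot foot-ish',pt(c,80+430/4,180+560/4,.05))"
```

```text
[ 0.50377259 -0.34114273  0.005     ] [ 0.53704081 -0.35865428  0.005     ] 0.03759559583357378 -27.76117876100465 [ 0.52677991 -0.3532532   0.005     ]
pot foot-ish [ 0.68687363 -0.38467825  0.05      ]
```

step_arm([
  {"x": -0.036, "y": -0.069, "z": 0.0, "ax": 0.0, "ay": 0.0, "az": 0.0, "grip": 0.3},
  {"x": -0.036, "y": -0.069, "z": 0.1, "ax": 0.0, "ay": 0.0, "az": 0.0, "grip": 0.3},
  {"x": -0.036, "y": -0.069, "z": 0.16, "ax": 0.0, "ay": 0.0, "az": 0.0, "grip": 0.3},
  {"x": -0.036, "y": -0.069, "z": 0.18, "ax": 0.0, "ay": 0.0, "az": 0.0, "grip": 0.3},
  {"x": -0.036, "y": -0.069, "z": 0.19, "ax": 0.0, "ay": 0.0, "az": 0.0, "grip": 0.3},
  {"x": -0.036, "y": -0.069, "z": 0.194, "ax": 0.0, "ay": 0.0, "az": 0.0, "grip": 0.3},
  {"x": -0.036, "y": -0.069, "z": 0.196, "ax": 0.0, "ay": 0.0, "az": 0.0, "grip": 0.3},
  {"x": -0.036, "y": -0.069, "z": 0.196, "ax": 0.0, "ay": 0.0, "az": 0.0, "grip": 0.3},
  {"x": -0.036, "y": -0.069, "z": 0.196, "ax": 0.0, "ay": 0.0, "az": 0.0, "grip": 0.3},
])

```text
time: 17.95
tool_pos: [0.5312, -0.3568, 0.0042]
tcp_rot: [0.784, 3.04, -0.001]
wrist_force: [-0.1, -0.3, -0.1]
width: 0.345
grip_force: 0.0
```

```bash
python3 -c "
from h import *;st()
c=cam('scene');i=c['img'][215:305,140:260,::-1];cv2.imwrite('pics/s2.png',cv2.resize(i,None,fx=6,fy=6,interpolation=cv2.INTER_CUBIC))"
```

```text
17.95 [ 0.5312 -0.3568  0.0042] F [-0.12 -0.31 -0.05] w 0.345 g 0.0 pic 0.05 -0.4566 yaw 61.09 z [ 0.0019 -0.0014 -1.    ]
```

View pics/s2.png

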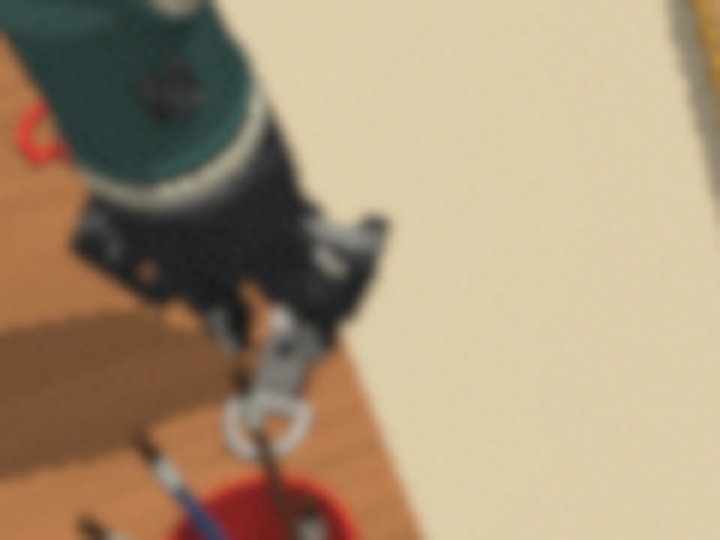

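The fingers straddle the strap, with no contact yet. I'll feel for the bench.

step_arm([
  {"x": 0.0, "y": 0.0, "z": 0.002, "ax": 0.0, "ay": 0.0, "az": 0.0, "grip": 0.3},
  {"x": 0.0, "y": 0.0, "z": 0.003, "ax": 0.0, "ay": 0.0, "az": 0.0, "grip": 0.3},
  {"x": 0.0, "y": 0.0, "z": 0.003, "ax": 0.0, "ay": 0.0, "az": 0.0, "grip": 0.3},
  {"x": 0.0, "y": 0.0, "z": 0.003, "ax": 0.0, "ay": 0.0, "az": 0.0, "grip": 0.3},
])

```text
time: 18.4
tool_pos: [0.5302, -0.3562, 0.0012]
tcp_rot: [-0.785, -3.042, -0.0]
wrist_force: [0.1, -0.3, -0.5]
width: 0.351
grip_force: 0.0
```

step_arm([
  {"x": 0.0, "y": 0.0, "z": 0.001, "ax": 0.0, "ay": 0.0, "az": 0.0, "grip": 0.3},
  {"x": 0.0, "y": 0.0, "z": 0.002, "ax": 0.0, "ay": 0.0, "az": 0.0, "grip": 0.3},
  {"x": 0.0, "y": 0.0, "z": 0.002, "ax": 0.0, "ay": 0.0, "az": 0.0, "grip": 0.3},
  {"x": 0.0, "y": 0.0, "z": 0.002, "ax": 0.0, "ay": 0.0, "az": 0.0, "grip": 0.3},
])

```text
time: 18.8
tool_pos: [0.5302, -0.3562, 0.0002]
tcp_rot: [-0.784, -3.042, -0.0]
wrist_force: [-0.5, 0.1, -0.2]
width: 0.351
grip_force: 0.0
```

step_arm([
  {"x": 0.0, "y": 0.0, "z": 0.0, "ax": 0.0, "ay": 0.0, "az": 0.0, "grip": 1.0},
  {"x": 0.0, "y": 0.0, "z": 0.0, "ax": 0.0, "ay": 0.0, "az": 0.0, "grip": 1.0},
  {"x": 0.0, "y": 0.0, "z": 0.0, "ax": 0.0, "ay": 0.0, "az": 0.0, "grip": 1.0},
  {"x": 0.0, "y": 0.0, "z": 0.0, "ax": 0.0, "ay": 0.0, "az": 0.0, "grip": 1.0},
  {"x": 0.0, "y": 0.0, "z": 0.0, "ax": 0.0, "ay": 0.0, "az": 0.0, "grip": 1.0},
], force=50)

```text
time: 19.3
tool_pos: [0.5305, -0.3564, 0.0005]
tcp_rot: [0.784, 3.042, -0.0]
wrist_force: [-0.0, 1.1, 1.9]
width: 0.21
grip_force: 49.1
```

step_arm([
  {"x": 0.0, "y": 0.0, "z": -0.02, "ax": 0.0, "ay": 0.0, "az": 0.0, "grip": 1.0},
  {"x": 0.0, "y": 0.0, "z": -0.1, "ax": 0.0, "ay": 0.0, "az": 0.0, "grip": 1.0},
  {"x": 0.0, "y": 0.0, "z": -0.16, "ax": 0.0, "ay": 0.0, "az": 0.0, "grip": 1.0},
  {"x": 0.0, "y": 0.0, "z": -0.2, "ax": 0.0, "ay": 0.0, "az": 0.0, "grip": 1.0},
  {"x": 0.0, "y": 0.0, "z": -0.2, "ax": 0.0, "ay": 0.0, "az": 0.0, "grip": 1.0},
  {"x": 0.0, "y": 0.0, "z": -0.2, "ax": 0.0, "ay": 0.0, "az": 0.0, "grip": 1.0},
], force=50)

```text
time: 19.9
tool_pos: [0.5302, -0.3562, 0.1004]
tcp_rot: [0.784, 3.042, -0.0]
wrist_force: [-1.1, -0.4, -0.8]
width: 0.211
grip_force: 49.1
```

```bash
python3 -c "
from h import *;st()
c=cam('scene');i=c['img'][195:305,120:260,::-1];cv2.imwrite('pics/s3.png',cv2.resize(i,None,fx=5,fy=5,interpolation=cv2.INTER_CUBIC))"
```

```text
19.9 [ 0.5302 -0.3562  0.1004] F [-1.12 -0.41 -0.83] w 0.211 g 49.070810079574585 pic 0.0489 -0.4562 yaw 61.08 z [ 4.e-04 -3.e-04 -1.e+00]
```

View pics/s3.png

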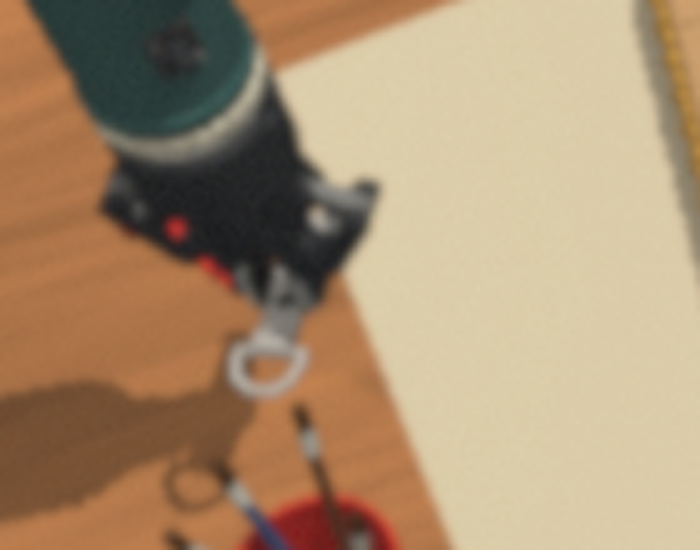

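The hanger is held, with its ring pointing away and lying level at crop (268,365). I'll carry it over the bar.

step_arm([
  {"x": 0.373, "y": 0.826, "z": 0.0, "ax": 0.0, "ay": 0.0, "az": -0.708, "grip": 1.0},
  {"x": 0.373, "y": 0.826, "z": 0.0, "ax": 0.0, "ay": 0.0, "az": -0.708, "grip": 1.0},
  {"x": 0.373, "y": 0.826, "z": 0.0, "ax": 0.0, "ay": 0.0, "az": -0.708, "grip": 1.0},
  {"x": 0.373, "y": 0.826, "z": 0.0, "ax": 0.0, "ay": 0.0, "az": -0.708, "grip": 1.0},
  {"x": 0.373, "y": 0.826, "z": 0.0, "ax": 0.0, "ay": 0.0, "az": -0.708, "grip": 1.0},
  {"x": 0.373, "y": 0.826, "z": 0.0, "ax": 0.0, "ay": 0.0, "az": -0.708, "grip": 1.0},
  {"x": 0.373, "y": 0.826, "z": 0.0, "ax": 0.0, "ay": 0.0, "az": -0.708, "grip": 1.0},
  {"x": 0.373, "y": 0.826, "z": 0.0, "ax": 0.0, "ay": 0.0, "az": -0.708, "grip": 1.0},
  {"x": 0.373, "y": 0.826, "z": 0.0, "ax": 0.0, "ay": 0.0, "az": -0.708, "grip": 1.0},
  {"x": 0.373, "y": 0.826, "z": 0.0, "ax": 0.0, "ay": 0.0, "az": -0.708, "grip": 1.0},
  {"x": 0.373, "y": 0.826, "z": 0.0, "ax": 0.0, "ay": 0.0, "az": -0.708, "grip": 1.0},
  {"x": 0.373, "y": 0.826, "z": 0.0, "ax": 0.0, "ay": 0.0, "az": -0.708, "grip": 1.0},
])

```text
time: 21.15
tool_pos: [0.5656, 0.0945, 0.0987]
tcp_rot: [-0.21, -3.132, 0.002]
wrist_force: [0.5, -0.4, -0.9]
width: 0.211
grip_force: 49.2
```

step_arm([
  {"x": 0.0, "y": 0.0, "z": 0.0, "ax": 0.0, "ay": 0.0, "az": 0.0, "grip": 1.0},
  {"x": 0.0, "y": 0.0, "z": 0.0, "ax": 0.0, "ay": 0.0, "az": 0.0, "grip": 1.0},
])

```text
time: 21.35
tool_pos: [0.5666, 0.0938, 0.1]
tcp_rot: [-0.214, -3.134, 0.0]
wrist_force: [0.6, 0.6, -0.8]
width: 0.206
grip_force: 49.2
```

```bash
python3 -c "
from h import *;st();go(.5671,.0956,.0265)
c=cam('scene');i=c['img'][145:285,240:440,::-1];cv2.imwrite('pics/s4.png',cv2.resize(i,None,fx=4,fy=4,interpolation=cv2.INTER_CUBIC))"
```

```text
21.35 [0.5666 0.0938 0.1   ] F [ 0.63  0.62 -0.82] w 0.206 g 49.231159687042236 pic 0.0247 -0.0053 yaw 82.19 z [-6.e-04 -3.e-04 -1.e+00]
row units [-0.0006  0.0037  0.1469]
```

View pics/s4.png

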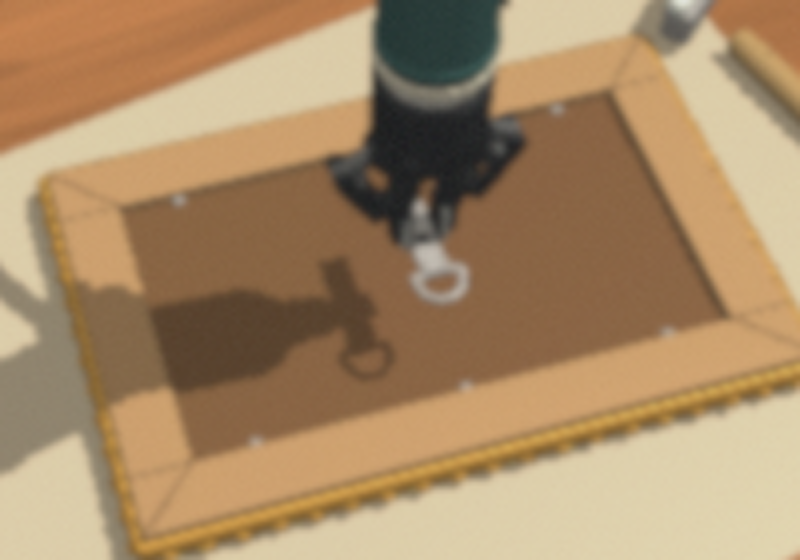

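The hanger is held along the bar, ring pointing to the far rail at crop (440,280). I'll lower it gently.

step_arm([
  {"x": 0.0, "y": 0.003, "z": 0.08, "ax": 0.0, "ay": 0.0, "az": 0.0, "grip": 1.0},
  {"x": 0.0, "y": 0.003, "z": 0.13, "ax": 0.0, "ay": 0.0, "az": 0.0, "grip": 1.0},
  {"x": 0.0, "y": 0.003, "z": 0.142, "ax": 0.0, "ay": 0.0, "az": 0.0, "grip": 1.0},
  {"x": 0.0, "y": 0.003, "z": 0.146, "ax": 0.0, "ay": 0.0, "az": 0.0, "grip": 1.0},
  {"x": 0.0, "y": 0.003, "z": 0.149, "ax": 0.0, "ay": 0.0, "az": 0.0, "grip": 1.0},
  {"x": 0.0, "y": 0.003, "z": 0.15, "ax": 0.0, "ay": 0.0, "az": 0.0, "grip": 1.0},
  {"x": 0.0, "y": 0.003, "z": 0.15, "ax": 0.0, "ay": 0.0, "az": 0.0, "grip": 1.0},
  {"x": 0.0, "y": 0.003, "z": 0.15, "ax": 0.0, "ay": 0.0, "az": 0.0, "grip": 1.0},
])

```text
time: 22.2
tool_pos: [0.5678, 0.097, 0.0263]
tcp_rot: [0.21, 3.133, 0.001]
wrist_force: [-0.5, 0.4, -1.1]
width: 0.212
grip_force: 49.2
```

```bash
python3 -c "
from h import *;st()"
```

```text
22.2 [0.5678 0.097  0.0263] F [-0.51  0.36 -1.09] w 0.212 g 49.22851860523224 pic 0.0255 -0.002 yaw 82.32 z [ 1.8e-03  2.0e-04 -1.0e+00]
```

step_arm([
  {"x": 0.0, "y": 0.0, "z": 0.001, "ax": 0.0, "ay": 0.0, "az": 0.0, "grip": 1.0},
  {"x": 0.0, "y": 0.0, "z": 0.001, "ax": 0.0, "ay": 0.0, "az": 0.0, "grip": 1.0},
  {"x": 0.0, "y": 0.0, "z": 0.002, "ax": 0.0, "ay": 0.0, "az": 0.0, "grip": 1.0},
  {"x": 0.0, "y": 0.0, "z": 0.002, "ax": 0.0, "ay": 0.0, "az": 0.0, "grip": 1.0},
  {"x": 0.0, "y": 0.0, "z": 0.002, "ax": 0.0, "ay": 0.0, "az": 0.0, "grip": 1.0},
])

```text
time: 22.7
tool_pos: [0.567, 0.097, 0.0243]
tcp_rot: [-0.21, -3.135, -0.0]
wrist_force: [-0.4, -0.2, -0.4]
width: 0.208
grip_force: 49.3
```

step_arm([
  {"x": 0.0, "y": 0.0, "z": 0.0, "ax": 0.0, "ay": 0.0, "az": 0.0, "grip": 0.2},
  {"x": 0.0, "y": 0.0, "z": 0.0, "ax": 0.0, "ay": 0.0, "az": 0.0, "grip": 0.2},
  {"x": 0.0, "y": 0.0, "z": 0.0, "ax": 0.0, "ay": 0.0, "az": 0.0, "grip": 0.2},
  {"x": 0.0, "y": 0.0, "z": -0.02, "ax": 0.0, "ay": 0.0, "az": 0.0, "grip": 0.2},
  {"x": 0.0, "y": 0.0, "z": -0.1, "ax": 0.0, "ay": 0.0, "az": 0.0, "grip": 0.2},
  {"x": 0.0, "y": 0.0, "z": -0.2, "ax": 0.0, "ay": 0.0, "az": 0.0, "grip": 0.2},
  {"x": 0.0, "y": 0.2, "z": -0.24, "ax": 0.0, "ay": 0.0, "az": 0.0, "grip": 0.2},
  {"x": 0.0, "y": 0.3, "z": -0.24, "ax": 0.0, "ay": 0.0, "az": 0.0, "grip": 0.2},
  {"x": 0.0, "y": 0.4, "z": -0.24, "ax": 0.0, "ay": 0.0, "az": 0.0, "grip": 0.2},
  {"x": 0.0, "y": 0.5, "z": -0.24, "ax": 0.0, "ay": 0.0, "az": 0.0, "grip": 0.2},
  {"x": 0.0, "y": 0.5, "z": -0.24, "ax": 0.0, "ay": 0.0, "az": 0.0, "grip": 0.2},
])

```text
time: 23.8
tool_pos: [0.6005, 0.3454, 0.1457]
tcp_rot: [0.21, 3.133, 0.001]
wrist_force: [-0.1, 0.2, 0.2]
width: 0.404
grip_force: 0.0
```

```bash
python3 -c "
from h import *;st();import pickle
c=cam('top');pickle.dump(c,open('top1.pkl','wb'));i=c['img'][150:240,255:355,::-1];cv2.imwrite('pics/t5.png',cv2.resize(i,None,fx=6,fy=6,interpolation=cv2.INTER_CUBIC))"
```

```text
23.8 [0.6005 0.3454 0.1457] F [-0.05  0.24  0.18] w 0.404 g 0.0 pic 0.0247 0.2485 yaw 82.31 z [ 1.3e-03  5.0e-04 -1.0e+00]
```

View pics/t5.png

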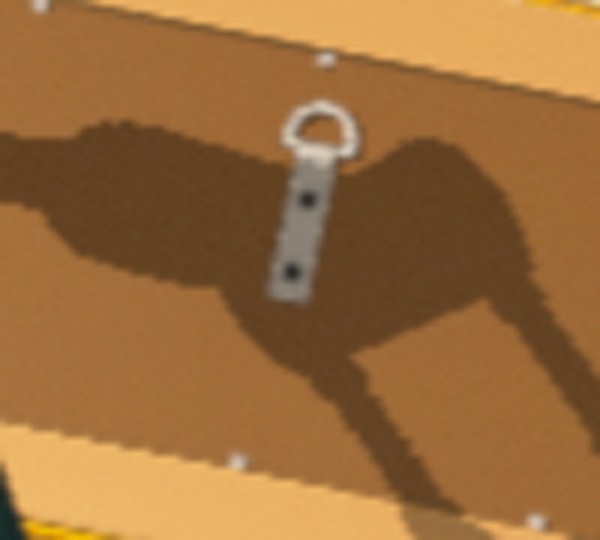

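The hanger lies flat on the board, with its holes at crop (308,200) and (291,271) and its ring at (321,130). I'll check these against the bar in picture coordinates.

```bash
python3 -c "
from h import *;import pickle
c=pickle.load(open('top1.pkl','rb'));a=-.1342;X=np.array([np.cos(a),np.sin(a)]);Y=np.array([-X[1],X[0]])
for u,v in[(308,200),(291,271),(321,130)]:
    d=pt(c,255+(u+.5)/6-.5,150+(v+.5)/6-.5,.029)[:2]-[.5428,.1024];print((d@X).round(4),(d@Y).round(4))"
```

```text
0.031 -0.0034
-0.0066 -0.0026
0.0682 -0.0023
```

```bash
python3 -c "
from h import *;print(bot.finish_job())"
```

```text
the job is handed in; nothing more can be done
None
```

I handed the job in after about 24 s of robot time; no verdict came back. The hanger lies flat on the board, ring towards the far rail with its middle about 68 mm past centre. Both holes measure within about 1 mm of the bar midline I felt at y ≈ −3.5 mm (that estimate is good to 2–3 mm), and the highest force read was about 16 N.

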